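# Unbolt the specimen case and push its cover open

## Task

Open the specimen case: with one fingertip hold its red spring catch down while the other fingertip pushes the bolt's black knob all the way out of the cover's staple, then let the catch spring back up, and finally push the clear cover by its blue ledge fully open. Use fingertips only: nothing is to be grasped or lifted, and the dish in the case and the loose box and bottles around it must stay where they are.

Things in the scene. Friction and masses are not known exactly. Their poses are not given: they have to be found in the camera images.
- case: low grey case fixed to the bench, 230 (x) by 290 (y) by 50 mm high (deck). Origin on the bench; in its own axes it spans x -115..115, y -130..160 mm; at yaw 0 x points away from the robot, y left, z up. 'Case' coordinates below are in these axes. Clear cover on the -y half; bolt and catch, side by side and both along y, on the +y half. No other fixed part is over 84 mm high, save the staple (88).
- catch (a joint): red spring catch, moves straight down: 0 = up, 0.014 = hard stop (m). Spring 3.5 N when up, 7 N at the stop. Its brass pawl blocks the bolt; the bolt slides freely only while the catch is down by more than 0.007: keep it at 0.009 to 0.012 through the whole slide. Let go, it springs up and holds the fully drawn bolt drawn.
- paddle (a point): centre of the red paddle's flat top, 106 mm above the bench when up, at case (-65, 54) mm. The paddle is 28 mm (x) by 104 mm (y), level, and runs beside the bolt; a fingertip may press anywhere on it and slide along it.
- bolt (a joint): steel bolt, 0 = home (nose in the cover's staple, cover locked), 0.036 = fully drawn, moving along case +y (m). Slides with about 2 N when the catch is down. Drawn means above 0.031.
- knob (a point): centre of the top of the bolt's black knob, 126 mm above the bench, at home at case (-5, 60) mm: 60 mm in +x from the catch's centre line. The knob is 30 (x) by 14 (y) by 34 mm high on a thinner neck; the rod under it has its top at 80 mm. Push its -y face towards case +y; on that side 50 mm are free above 86 mm height.
- cover (a joint): clear sliding cover, 0 = shut, 0.07 = fully open, moving along case +x (m). Slides with about 2 N; blocked while the bolt is home. Open means above 0.062.
- ledge (a point): middle of the top front edge of the cover's blue ledge, 92 mm above the bench, at case (-85, -65) mm when shut. The ledge is 70 mm wide (y); its upright face looks to case -x and is 34 mm high, down to the clear cover (top at 58 mm, ends 12 mm before the face; then deck at 50 mm to x = -115). Push that face towards case +x.
- dish: petri dish, 66 mm diameter, 15 mm high, loose on the floor of the case under the clear cover; bystander. Origin at the centre of its underside.
- coverslips: small blue-lidded box 32 x 32 x 21 mm, loose on the case's deck beyond the bolt (+x side); bystander. Origin at the centre of its underside.
- dropper: amber dropper bottle 40 mm diameter, 90 mm high, loose on the bench to the left of the case; bystander. Origin at the centre of its underside.
- flask: conical flask with stopper, 64 mm diameter, 106 mm high, loose on the bench to the right of the case; bystander. Origin at the centre of its underside.

How it is judged:
By the outcome, as a careful person would: the job done as asked, in the order asked, and still so for the second after the job is handed in, with the robot touching nothing.
It also fails if it takes over 48 s, if anything falls off the work surface, if the arm or the gripper's body presses on something with over 40 N, if the wrist force passes 120 N, or if a joint passes its speed limit or range.

## Robot

A 6-joint arm with a two-finger parallel gripper is mounted at the origin on a cart in front of the work surface, level with it; the furniture and walls round the work are solid. World frame = base frame: x ahead of the robot, y to its left, z up, the work surface at z = 0. Lengths are in mm, angles in rad, forces in N, time in s.
With the tool pointing down it reaches from about 350 to 975 mm from the base axis. Payload 7.1 kg.
Tool frame: the origin (TCP) lies midway between the tips of the shut fingers; the grasp point (between the pads) lies 19 mm behind it; z points along the fingers, y is the line along which they close (so a half turn about z gives the same grasp; the last joint's range is limited). The gripper opens to 88 mm and grips with 3 to 60 N. Pads are 20 mm wide; open, the fingers measure 115 mm over their backs; the gripper's body (75 mm by 178 mm) begins 61 mm behind the grasp point.
Start: joints at [1.2, 0.423, 1.63, -0, 1.089, -0.019], TCP at [215.335, 586.716, 222.675] pointing down, gripper open.
Joint ranges: [-3, 3], [-0.9, 2.11], [0.09, 2.58], [-1.31, 4.45], [0.11, 2.69], [-2.54, 2.54]. Speed limits (rad/s): [2.39, 2.39, 3.01, 3.14, 3.14, 3.14].

## Interface

Orientations are given as a rotation vector (axis times angle).
In Python, from workcell import ctrl gives the robot as it stands. The module is installed in compiled form; this text tells all that it offers.
- The arm moves only by the tool servo_tool, never from a script. Its argument "increments" is a list of rows, each a list of 7 numbers: the shift along the world's x, y, z in cm, then the turn, a rotation vector about the world's x, y, z in degrees, then the opening, from -1 (shut) to 1 (fully open). A call has 1 to 20 rows; each row is the pose to reach, as a shift and turn from the pose commanded when the call began; what a row does not reach only later rows make up. A row lasts 1/12 s, in which the tool goes at most 41.7 mm and 7.16 degrees, less where a joint would pass 70% of its speed; a pose out of reach is approached as far as the arm can. A call with a gripper value outside its range is refused whole. The fingers move at their own pace and stop on an object; the grip force is fixed at half the most. Time passes only in rows, so rows that repeat a pose let the fingers close. It gives the time, the measured TCP pose, the force, the opening and the grip force at its end, in the units of the state.
- ctrl.get_obs(): the state, without advancing time (a new reading comes with each control period).
- ctrl.get_image(name): name is "scene" or "top" or "wrist"; returns a dict with "image" (420x560x3 uint8, red, green, blue), "fx", "fy", "cx", "cy" (pixels), "extrinsics" (4x4, takes a point from camera to world coordinates); the wrist camera has in their place "tool_from_camera" (4x4, takes a point from camera to tool coordinates, whose origin is the TCP and whose axes are the flange's). Camera axes: x right, y up, looking along -z (the intrinsics and any distortion apply to the point x, -y, -z); pixel columns grow to the right and rows downward; lengths in mm; the calibration is good to about 2 mm. A picture is of the moment at which its call begins: read the wrist's pose just before it. There is no depth.
- ctrl.close_job(): hands the job in; it is judged then, once.
The state is a dict: "t": time; "qpos": joint angles; "qvel": joint speeds; "joint_torque": joint torques, N m; "ee_pos": TCP position; "orientation": TCP orientation; "ft_force": force on the tool from outside, world axes, zero at the start; "moment": the same for the moment, N m; "width": finger opening in mm; "grasp_force": force on a finger pad.
Only numpy, scipy, OpenCV 4.12 (cv2) and the standard library are available. Lean on these libraries where they do the work, as an engineer would, in place of code of your own. Each camera call takes 0.05 s, during which the arm holds its last target. There are 200 camera calls.

## Working session

There is one attempt and no reset: what is moved stays moved. The work goes in short steps, Python scripts to look and compute and a tool call to move; the robot and the scene stay as the last step left them, time stands still between calls to the robot, and variables do not carry over. Pictures are saved under pics/ and viewed, at most 10 in all, crops included, and the job is handed in when it is done.

Besides the shell and the picture viewer there is one more tool, called as a command line: name --pt "numbers of a row" for each row, then --argument value for the rest. servo_tool: Moves the arm, as the interface text tells. Its arguments: {"type":"object","properties":{"increments":{"type":"array","items":{"type":"array","items":{"type":"number"}}}},"required":["increments"]}

```bash
mkdir -p pics
cat > h.py <<'E'
import numpy as np, cv2
from workcell import ctrl
def shot(n,f):
    d=ctrl.get_image(n); cv2.imwrite(f'pics/{f}.png',cv2.cvtColor(d['image'],cv2.COLOR_RGB2BGR))
    np.savez(f'pics/{f}.npz',**d); return d
def ray(d,u,v):
    E=np.array(d['extrinsics']); r=np.array([(u-d['cx'])/d['fx'],-(v-d['cy'])/d['fy'],-1.])
    return E[:3,3],E[:3,:3]@r
def onz(d,u,v,z):
    o,r=ray(d,u,v); return o+r*(z-o[2])/r[2]
E
python3 - <<'E'
from h import *
for n in('top','scene'):
    d=shot(n,n+'1'); print(n,{k:v for k,v in d.items() if k!='image'})
print(ctrl.get_obs())
E
```

```text
top {'fx': 488.2284622132166, 'fy': 488.2284622132166, 'cx': 277.94161494487633, 'cy': 205.43135869313718, 'extrinsics': array([[ 1.88845407e-03,  9.94782758e-01, -1.01998524e-01,
         5.40795458e+02],
       [-9.99928701e-01,  3.08114027e-03,  1.15368904e-02,
         1.78855477e+01],
       [ 1.17909714e-02,  1.01969465e-01,  9.94717649e-01,
         1.13320844e+03],
       [ 0.00000000e+00,  0.00000000e+00,  0.00000000e+00,
         1.00000000e+00]])}
scene {'fx': 431.8902213655691, 'fy': 431.8902213655691, 'cx': 282.6239244832551, 'cy': 216.3399509080741, 'extrinsics': array([[ 7.96669066e-01,  2.46960888e-01, -5.51659967e-01,
         2.03783960e+02],
       [-6.04395098e-01,  3.17958164e-01, -7.30485573e-01,
        -6.03291122e+02],
       [-4.99657561e-03,  9.15375838e-01,  4.02569384e-01,
         4.45852524e+02],
       [ 0.00000000e+00,  0.00000000e+00,  0.00000000e+00,
         1.00000000e+00]])}
{'t': 0.1, 'qpos': array([ 1.19999121e+00,  4.23768905e-01,  1.63056267e+00,  1.31113880e-05,
        1.08857676e+00, -1.89777518e-02]), 'qvel': array([-2.30484813e-04, -3.78781337e-03,  7.95476180e-06, -4.34399476e-04,
        3.79850570e-04, -3.34401869e-04]), 'joint_torque': array([ 5.46909769e-05, -5.45613277e+01, -2.74326146e+01,  6.45286543e-02,
        1.88074593e-02, -4.27297186e-05]), 'ee_pos': array([215.17308815, 586.29305163, 221.9966197 ]), 'orientation': array([-5.49765917e-01, -3.09284421e+00,  2.02383643e-03]), 'ft_force': array([-0.54271924, -0.96069705,  1.12782588]), 'moment': array([ 0.01070995, -0.04030191, -0.02461406]), 'grasp_force': 0.0, 'width': 87.9087249696364}
```

View pics/top1.png

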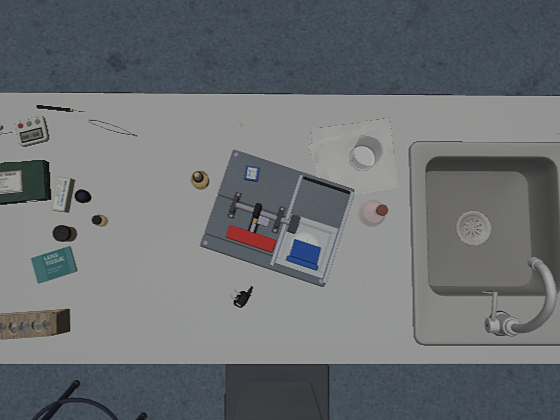

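View pics/scene1.png

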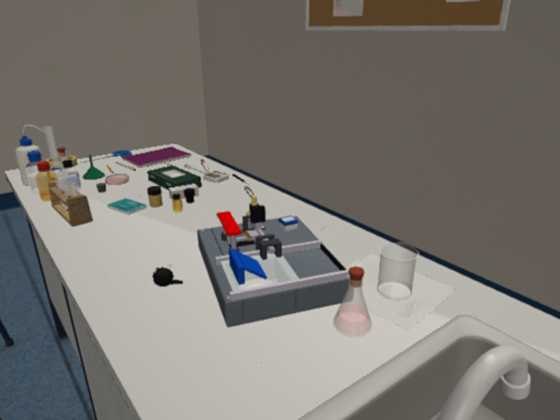

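The top view shows the case with its +y half to the left, turned by roughly -20°. The red paddle is at (250,238), the black knob at (257,213), the blue ledge at (303,252), the dropper at (200,180) and the flask at (375,212). Next I measure them.

Run:
```python
from h import *
d=dict(np.load('pics/top1.npz')); im=d['image'].astype(int); R,G,B=im[...,0],im[...,1],im[...,2]
def big(m,x0,x1,y0,y1):
    k=np.zeros(m.shape,np.uint8); k[y0:y1,x0:x1]=m[y0:y1,x0:x1]
    c=max(cv2.findContours(k,0,2)[0],key=cv2.contourArea); return c
red=big((R>130)&(G<70)&(B<70),190,360,140,300)
rc=np.array([onz(d,*p,106)[:2] for p in cv2.boxPoints(cv2.minAreaRect(red))]);print('paddle',rc.round(1),rc.mean(0))
e=[rc[1]-rc[0],rc[2]-rc[1]];print([np.linalg.norm(x) for x in e])
l=max(e,key=np.linalg.norm); l=l*np.sign(l[1]); yaw=np.arctan2(l[1],l[0])-np.pi/2; print('yaw paddle',np.degrees(yaw))
# deck: corners at z=50 
cs=np.array([onz(d,*p,50)[:2] for p in [(235,151),(354,188),(322,286),(202,245)]]);print('case corners',cs.round(0),[np.linalg.norm(cs[i]-cs[i-1]) for i in range(4)])
for a,b in((1,0),(2,3)):
    v=cs[b]-cs[a];print('yaw edge',np.degrees(np.arctan2(v[1],v[0]))-90)
Rm=lambda t:np.array([[np.cos(t),-np.sin(t)],[np.sin(t),np.cos(t)]])
print('origin from paddle',rc.mean(0)-Rm(yaw)@[-65,54],'from corners',cs.mean(0)-Rm(yaw)@[0,15])
blue=big((B>120)&(R<60)&(G<110),275,330,230,280); print('blue',cv2.boxPoints(cv2.minAreaRect(blue)))
s=cv2.resize(d['image'][140:300,190:400],None,fx=3.6,fy=3.6,interpolation=cv2.INTER_CUBIC);cv2.imwrite('pics/c1.png',s[...,::-1])
```

```text
paddle [[581.5 115.5]
 [604.8 108. ]
 [573.1  12. ]
 [549.9  19.7]] [577.34977781  63.81637624]
[np.float64(24.514488337639147), np.float64(101.12336145837433)]
yaw paddle -18.269680575835547
case corners [[ 775.  102.]
 [ 692. -165.]
 [ 474.  -92.]
 [ 564.  173.]] [np.float64(222.8160854504941), np.float64(280.17882558570665), np.float64(229.4266932963067), np.float64(279.2285409011069)]
yaw edge -17.27354220522072
yaw edge -18.62572809378922
origin from paddle [622.14476534  -7.83841489] from corners [621.41010479  -9.68392118]
blue [[289.60004 254.20001]
 [294.7     238.90002]
 [320.8     247.60004]
 [315.7     262.90002]]
```

View pics/c1.png

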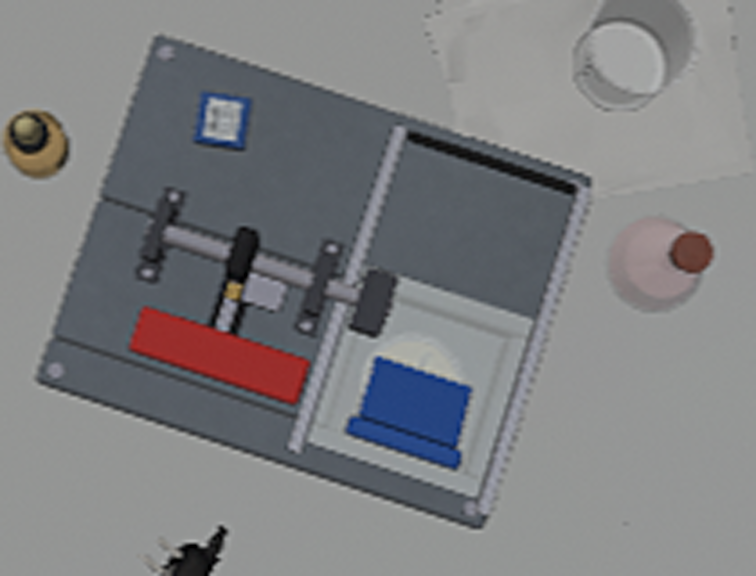

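The picture agrees with the case geometry: origin about (622,-9), yaw about -18°. I go to a hover above the catch and bolt with the finger line along case x, opened so the fingertips are about 60 mm apart.

servo_tool --pt "38.4 -55.2 -2 0 0 -88 0.06" --pt "38.4 -55.2 -2 0 0 -88 0.06" --pt "38.4 -55.2 -2 0 0 -88 0.06" --pt "38.4 -55.2 -2 0 0 -88 0.06" --pt "38.4 -55.2 -2 0 0 -88 0.06" --pt "38.4 -55.2 -2 0 0 -88 0.06" --pt "38.4 -55.2 -2 0 0 -88 0.06" --pt "38.4 -55.2 -2 0 0 -88 0.06" --pt "38.4 -55.2 -2 0 0 -88 0.06" --pt "38.4 -55.2 -2 0 0 -88 0.06" --pt "38.4 -55.2 -2 0 0 -88 0.06" --pt "38.4 -55.2 -2 0 0 -88 0.06" --pt "38.4 -55.2 -2 0 0 -88 0.06" --pt "38.4 -55.2 -2 0 0 -88 0.06" --pt "38.4 -55.2 -2 0 0 -88 0.06" --pt "38.4 -55.2 -2 0 0 -88 0.06" --pt "38.4 -55.2 -2 0 0 -88 0.06" --pt "38.4 -55.2 -2 0 0 -88 0.06" --pt "38.4 -55.2 -2 0 0 -88 0.06" --pt "38.4 -55.2 -2 0 0 -88 0.06"

```text
t: 1.77
ee_pos: [598.2, 35.8, 202.3]
orientation: [-2.543, -1.844, 0.002]
ft_force: [-0.2, -0.2, -0.4]
width: 46.6
grasp_force: 0.0
```

Run:
```python
from h import *
from scipy.spatial.transform import Rotation as Rn
o=ctrl.get_obs(); print(o)
d=shot('wrist','w1'); print({k:v for k,v in d.items() if k!='image'})
T=np.eye(4);T[:3,:3]=Rn.from_rotvec(o['orientation']).as_matrix();T[:3,3]=o['ee_pos']
print('tool y yaw',np.degrees(np.arctan2(T[1,1],T[0,1])))
d['extrinsics']=T@d['tool_from_camera']; np.savez('pics/w1.npz',**d)
im=d['image'].astype(int);R,G,B=im[...,0],im[...,1],im[...,2]
for nm,m,z in(('red',(R>110)&(G<70)&(B<70),106),('blue',(B>100)&(R<70)&(G<110),92)):
    c=max(cv2.findContours(m.astype(np.uint8),0,2)[0],key=cv2.contourArea); b=cv2.boxPoints(cv2.minAreaRect(c))
    w=np.array([onz(d,*p,z)[:2] for p in b]); print(nm,b.round(0).tolist(),w.round(1).tolist(),w.mean(0))
```

```text
{'t': 1.7667, 'qpos': array([3.98256525e-02, 4.09944638e-01, 1.70375264e+00, 3.61317660e-04,
       1.02926558e+00, 3.55676005e-01]), 'qvel': array([ 0.01310687, -0.00795268,  0.00320113, -0.00052729,  0.0003275 ,
       -0.00332832]), 'joint_torque': array([-9.94463749e-01, -5.20099282e+01, -2.64216238e+01,  2.72478192e-02,
       -2.97854317e-02,  3.50808688e-03]), 'ee_pos': array([598.19112058,  35.8413466 , 202.33290664]), 'orientation': array([-2.54251043e+00, -1.84359769e+00,  1.52123802e-03]), 'ft_force': array([-0.23613701, -0.15206466, -0.35688129]), 'moment': array([-0.06161733,  0.07235424,  0.02563132]), 'grasp_force': 0.0, 'width': 46.599726948336816}
{'fx': 291.7569235630016, 'fy': 291.7569235630016, 'cx': 279.0409123958592, 'cy': 209.75677300732036, 'tool_from_camera': array([[ 9.97898751e-05,  9.57068022e-01,  2.89863401e-01,
         7.88454621e+01],
       [ 9.99999563e-01,  1.73906388e-04, -9.18467366e-04,
        -1.87072821e-01],
       [-9.29444843e-04,  2.89863366e-01, -9.57067586e-01,
        -1.62029709e+02],
       [ 0.00000000e+00,  0.00000000e+00,  0.00000000e+00,
         1.00000000e+00]])}
tool y yaw -18.10758257250762
red [[231.0, 132.0], [262.0, 131.0], [266.0, 242.0], [234.0, 243.0]] [[580.5, 115.3], [606.2, 107.9], [576.1, 9.9], [547.4, 18.1]] [577.54210432  62.81256997]
blue [[235.0, 255.0], [280.0, 255.0], [280.0, 314.0], [235.0, 314.0]] [[539.1, 0.4], [582.9, -13.9], [561.0, -81.2], [514.2, -65.9]] [549.26950564 -40.15884778]
```

View pics/w1.png

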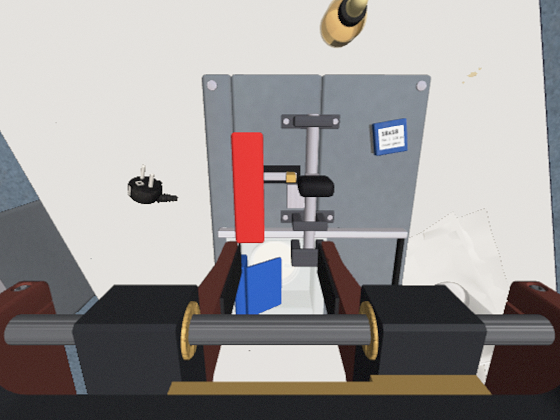

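The wrist view shows the paddle at (248,187), the knob at (316,186) and the dropper clear at the top. Both paddle measurements agree within 1 mm. The fingers are lined up, so I descend to just above the paddle.

servo_tool --pt "0 0 -3 0 0 0 0.06" --pt "0 0 -6 0 0 0 0.06" --pt "0 0 -8 0 0 0 0.06" --pt "0 0 -9 0 0 0 0.06" --pt "0 0 -9 0 0 0 0.06" --pt "0 0 -9 0 0 0 0.06" --pt "0 0 -9 0 0 0 0.06" --pt "0 0 -9 0 0 0 0.06"

```text
t: 2.48
ee_pos: [600.4, 35.0, 114.3]
orientation: [2.543, 1.843, 0.004]
ft_force: [-0.5, -0.5, 0.3]
width: 46.6
grasp_force: 0.0
```

Run:
```python
from h import *
o=ctrl.get_obs(); print(o['ee_pos'],o['ft_force'],o['moment'])
d=shot('wrist','w2')
d=shot('scene','s2'); cv2.imwrite('pics/s2c.png',cv2.resize(d['image'][100:320,170:400],None,fx=3,fy=2.7,interpolation=cv2.INTER_CUBIC)[:600,:,::-1])
```

```text
[600.38425775  35.02040103 114.31660177] [-0.48470197 -0.53555074  0.29943776] [-0.13052949  0.08171392 -0.04080739]
```

View pics/w2.png

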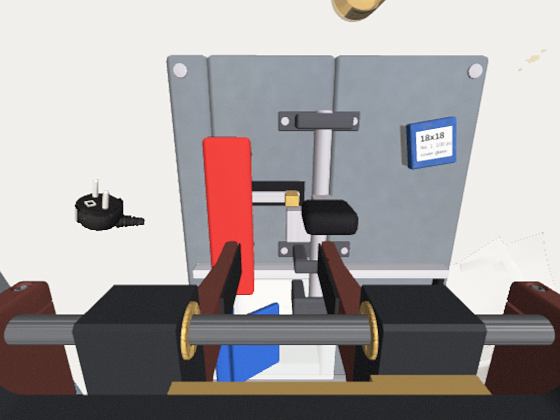

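The fingertips at (232,245) and (332,245) line up with the paddle and the knob. I press the catch.

servo_tool --pt "0 0 -0.5 0 0 0 0.06" --pt "0 0 -1 0 0 0 0.06" --pt "0 0 -1.5 0 0 0 0.06" --pt "0 0 -1.7 0 0 0 0.06" --pt "0 0 -1.7 0 0 0 0.06" --pt "0 0 -1.7 0 0 0 0.06" --pt "0 0 -1.7 0 0 0 0.06" --pt "0 0 -1.7 0 0 0 0.06"

```text
t: 3.25
ee_pos: [600.2, 34.7, 96.1]
orientation: [2.544, 1.842, 0.002]
ft_force: [1.9, 0.5, 6.5]
width: 46.7
grasp_force: 2.6
```

The force is about 6.2 N at z = 96, which is about 10 mm down and matches the spring. Now the slide along case +y, with the first part as a check.

servo_tool --pt "0.12 0.38 0 0 0 0 0.06" --pt "0.25 0.76 0 0 0 0 0.06" --pt "0.37 1.14 0 0 0 0 0.06" --pt "0.5 1.52 0 0 0 0 0.06" --pt "0.62 1.9 0 0 0 0 0.06" --pt "0.62 1.9 0 0 0 0 0.06" --pt "0.62 1.9 0 0 0 0 0.06"

```text
t: 3.83
ee_pos: [605.2, 53.1, 95.7]
orientation: [2.543, 1.844, -0.002]
ft_force: [-0.1, -3.0, 4.9]
width: 46.9
grasp_force: 2.7
```

servo_tool --pt "0.12 0.38 0 0 0 0 0.06" --pt "0.25 0.76 0 0 0 0 0.06" --pt "0.37 1.14 0 0 0 0 0.06" --pt "0.5 1.52 0 0 0 0 0.06" --pt "0.62 1.9 0 0 0 0 0.06" --pt "0.75 2.28 0 0 0 0 0.06" --pt "0.81 2.47 0 0 0 0 0.06" --pt "0.81 2.47 0 0 0 0 0.06" --pt "0.81 2.47 0 0 0 0 0.06" --pt "0.81 2.47 0 0 0 0 0.06"

```text
t: 4.67
ee_pos: [612.8, 76.3, 95.6]
orientation: [2.543, 1.843, -0.005]
ft_force: [-1.9, -9.5, 7.0]
width: 46.5
grasp_force: 6.5
```

Run:
```python
from h import *
o=ctrl.get_obs(); print(o['ee_pos'],o['ft_force'],o['moment'])
d=shot('wrist','w3')
```

```text
[612.76734293  76.2687273   95.63648305] [-1.92528731 -9.46193747  6.96308043] [-1.62478441  0.44509104 -0.17896729]
```

View pics/w3.png

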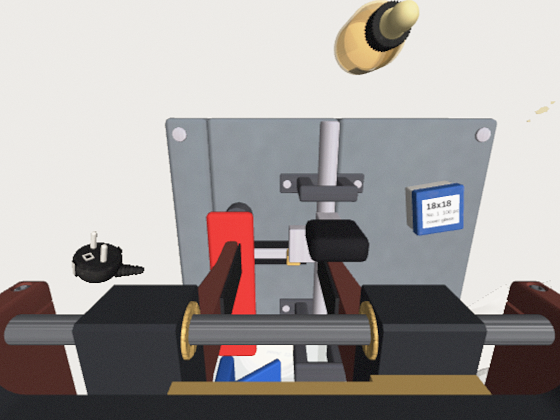

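The bolt has moved up with the knob, now at (337,240), and its plate has passed the brass pawl. The force has risen to 9.5 N, so it is probably at the stop. I push 2 mm more to confirm.

servo_tool --pt "0.06 0.19 0 0 0 0 0.06" --pt "0.06 0.19 0 0 0 0 0.06" --pt "0.06 0.19 0 0 0 0 0.06" --pt "0.06 0.19 0 0 0 0 0.06"

```text
t: 5.05
ee_pos: [612.8, 76.5, 95.6]
orientation: [2.543, 1.841, -0.009]
ft_force: [-3.8, -18.4, 8.9]
width: 46.3
grasp_force: 10.8
```

It's at the hard stop: the force doubled with no motion. I relieve the push, then lift straight up.

servo_tool --pt "-0.06 -0.19 0 0 0 0 0.06" --pt "-0.13 -0.4 0 0 0 0 0.06" --pt "-0.13 -0.4 0 0 0 0 0.06" --pt "-0.13 -0.4 0.4 0 0 0 0.06" --pt "-0.13 -0.4 0.8 0 0 0 0.06" --pt "-0.13 -0.4 1.5 0 0 0 0.06" --pt "-0.13 -0.4 3 0 0 0 0.06" --pt "-0.13 -0.4 5 0 0 0 0.06" --pt "-0.13 -0.4 7 0 0 0 0.06" --pt "-0.13 -0.4 9 0 0 0 0.06" --pt "-0.13 -0.4 9 0 0 0 0.06" --pt "-0.13 -0.4 9 0 0 0 0.06"

```text
t: 6.05
ee_pos: [613.1, 76.5, 186.5]
orientation: [2.543, 1.843, 0.002]
ft_force: [-0.6, -0.3, -0.3]
width: 46.8
grasp_force: 0.0
```

Run:
```python
from h import *
from scipy.spatial.transform import Rotation as Rn
o=ctrl.get_obs(); print(o['ee_pos'],o['ft_force'])
d=shot('wrist','w4')
th=np.radians(-18.1);Rm=np.array([[np.cos(th),-np.sin(th)],[np.sin(th),np.cos(th)]]);O=np.array([622.4,-8.2])
T=np.eye(4);T[:3,:3]=Rn.from_rotvec(o['orientation']).as_matrix();T[:3,3]=o['ee_pos'];d['extrinsics']=T@d['tool_from_camera']
im=d['image'].astype(int)
c=max(cv2.findContours(((im[...,0]>110)&(im[...,1]<70)&(im[...,2]<70)).astype(np.uint8),0,2)[0],key=cv2.contourArea)
b=cv2.boxPoints(cv2.minAreaRect(c)); w=np.array([onz(d,*p,106)[:2] for p in b]); print((w-O)@Rm)
m=np.zeros(im.shape[:2],np.uint8); k=im.max(2)<45; m[100:280,280:400]=k[100:280,280:400]
for c in cv2.findContours(m,0,2)[0]:
    if cv2.contourArea(c)>100:
        x,y,ww,h=cv2.boundingRect(c); print((x,y,ww,h),[((onz(d,*p,126)[:2]-O)@Rm).round(1) for p in((x,y),(x+ww,y+h))])
print('target TCP for ledge approach',O+Rm@[-108,-65],'end',O+Rm@[-28,-65])
```

```text
[613.14487923  76.48118058 186.53145229] [-0.55793934 -0.27228454 -0.27534781]
[[-78.3612627  104.86194582]
 [-51.74440779 106.21714409]
 [-48.65022727   3.0024303 ]
 [-78.48870008   1.32358496]]
(314, 244, 19, 36) [array([-6.1, 59.5]), array([11.4, 25.9])]
(297, 187, 37, 24) [array([-21. , 107.6]), array([ 8.9, 88. ])]
target TCP for ledge approach [499.55033306 -36.43046816] end [575.59159159 -61.28458253]
```

View pics/w4.png

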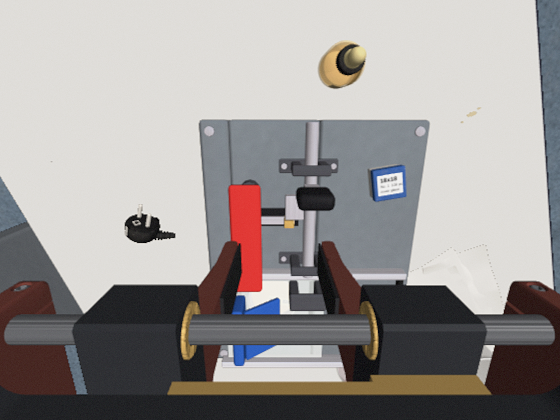

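The paddle is back up (its size fits z = 106). The knob centre is at about y = 97, so the bolt is drawn about 36 mm, with the pawl at (290,222) behind its plate. Now I shut the fingers and move in front of the ledge.

servo_tool --pt "-3 -3 0 0 0 0 -1" --pt "-6 -6 0 0 0 0 -1" --pt "-9 -9 0 0 0 0 -1" --pt "-11.5 -11.2 0 0 0 0 -1" --pt "-11.5 -11.2 0 0 0 0 -1" --pt "-11.5 -11.2 -3 0 0 0 -1" --pt "-11.5 -11.2 -6 0 0 0 -1" --pt "-11.5 -11.2 -7 0 0 0 -1" --pt "-11.5 -11.2 -7 0 0 0 -1" --pt "-11.5 -11.2 -7 0 0 0 -1" --pt "-11.5 -11.2 -7 0 0 0 -1"

```text
t: 7.02
ee_pos: [498.7, -35.5, 116.3]
orientation: [2.543, 1.843, 0.001]
ft_force: [-0.6, -0.6, 0.5]
width: 0.7
grasp_force: 0.0
```

Run:
```python
from h import *
o=ctrl.get_obs(); print(o['ee_pos'],o['ft_force'],o['width'])
d=shot('scene','s5'); cv2.imwrite('pics/s5c.png',cv2.resize(d['image'][120:320,150:400],None,fx=3,fy=3,interpolation=cv2.INTER_CUBIC)[:,:,::-1])
```

```text
[498.67112557 -35.49554966 116.310165  ] [-0.58890833 -0.63532477  0.53659253] 0.6988610179765677
```

View pics/s5c.png

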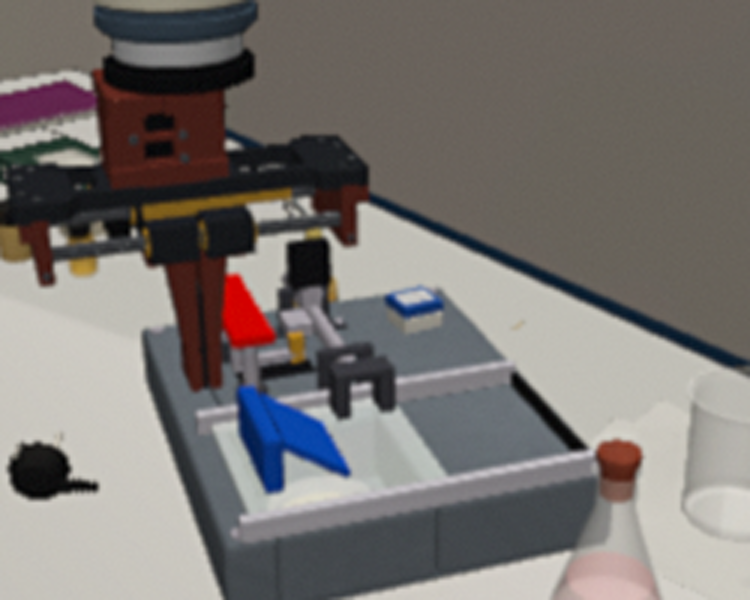

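The bolt's nose is clear of the staple, now empty at (362,385), and the shut fingers stand in front of the blue ledge at about its mid-width. I descend and push.

servo_tool --pt "0 0 -2 0 0 0 -1" --pt "0 0 -4 0 0 0 -1" --pt "0 0 -4.4 0 0 0 -1" --pt "0 0 -4.4 0 0 0 -1" --pt "0.48 -0.16 -4.4 0 0 0 -1" --pt "0.95 -0.31 -4.4 0 0 0 -1" --pt "1.43 -0.47 -4.4 0 0 0 -1" --pt "1.9 -0.62 -4.4 0 0 0 -1" --pt "2.4 -0.78 -4.4 0 0 0 -1" --pt "2.85 -0.93 -4.4 0 0 0 -1" --pt "2.85 -0.93 -4.4 0 0 0 -1" --pt "2.85 -0.93 -4.4 0 0 0 -1"

```text
t: 8.07
ee_pos: [527.0, -45.2, 71.7]
orientation: [2.544, 1.843, 0.001]
ft_force: [-0.3, 0.3, -0.9]
width: 1.0
grasp_force: 0.0
```

servo_tool --pt "0.48 -0.16 0 0 0 0 -1" --pt "0.95 -0.31 0 0 0 0 -1" --pt "1.43 -0.47 0 0 0 0 -1" --pt "1.9 -0.62 0 0 0 0 -1" --pt "2.4 -0.78 0 0 0 0 -1" --pt "2.85 -0.93 0 0 0 0 -1"

```text
t: 8.57
ee_pos: [555.3, -54.5, 71.5]
orientation: [-2.544, -1.843, 0.001]
ft_force: [-2.4, 0.0, -0.0]
width: 0.6
grasp_force: 1.0
```

Run:
```python
from h import *
o=ctrl.get_obs(); print(o['ee_pos'],o['ft_force'],o['width'])
d=shot('scene','s6'); cv2.imwrite('pics/s6c.png',cv2.resize(d['image'][120:320,150:400],None,fx=3,fy=3,interpolation=cv2.INTER_CUBIC)[:,:,::-1])
```

```text
[555.2763316  -54.54734186  71.48052818] [-2.39382143  0.04242249 -0.02923719] 0.6420102949530522
```

View pics/s6c.png

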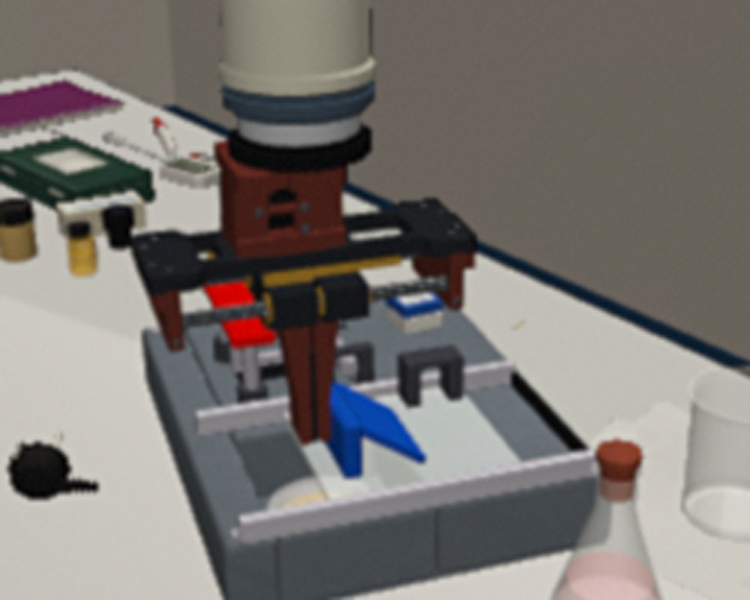

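The cover is sliding open with the fingertips on the ledge face. I continue to the stop.

servo_tool --pt "0.4 -0.13 0 0 0 0 -1" --pt "0.8 -0.26 0 0 0 0 -1" --pt "1.2 -0.39 0 0 0 0 -1" --pt "1.6 -0.52 0 0 0 0 -1" --pt "1.9 -0.62 0 0 0 0 -1" --pt "2.1 -0.69 0 0 0 0 -1" --pt "2.1 -0.69 0 0 0 0 -1" --pt "2.1 -0.69 0 0 0 0 -1"

```text
t: 9.28
ee_pos: [576.6, -61.2, 71.9]
orientation: [2.543, 1.843, 0.002]
ft_force: [0.6, -0.3, -0.4]
width: 0.1
grasp_force: 0.0
```

servo_tool --pt "0.2 -0.07 0 0 0 0 -1" --pt "0.4 -0.13 0 0 0 0 -1" --pt "0.6 -0.2 0 0 0 0 -1" --pt "0.6 -0.2 0 0 0 0 -1" --pt "0.6 -0.2 0 0 0 0 -1"

```text
t: 9.7
ee_pos: [578.8, -62.1, 71.7]
orientation: [-2.54, -1.84, 0.007]
ft_force: [-11.8, 4.8, 10.2]
width: 0.5
grasp_force: 6.3
```

It's at the hard stop: 12.7 N and no further motion. I back off along -x, lift clear and check.

servo_tool --pt "-0.3 0.1 0 0 0 0 -1" --pt "-0.8 0.26 0 0 0 0 -1" --pt "-1.5 0.5 0 0 0 0 -1" --pt "-2 0.65 0 0 0 0 -1" --pt "-2 0.65 3 0 0 0 -1" --pt "-2 0.65 6 0 0 0 -1" --pt "-2 0.65 9 0 0 0 -1" --pt "-5 3 12 0 0 0 -1" --pt "-8 5 15 0 0 0 -1" --pt "-11 5 17 0 0 0 -1" --pt "-14 5 17 0 0 0 -1" --pt "-14 5 17 0 0 0 -1" --pt "-14 5 17 0 0 0 -1"

```text
t: 10.78
ee_pos: [440.9, -13.0, 242.3]
orientation: [2.543, 1.843, 0.002]
ft_force: [-0.3, -0.0, -0.8]
width: 0.3
grasp_force: 0.0
```

Run:
```python
from h import *
o=ctrl.get_obs(); print(o['t'],o['ee_pos'],o['ft_force'])
d=shot('scene','s7'); a=dict(np.load('pics/scene1.npz'))
f=lambda i:cv2.resize(i['image'][120:340,160:410],None,fx=1.6,fy=1.6,interpolation=cv2.INTER_CUBIC)
d2=shot('top','t7')
t=cv2.resize(d2['image'][140:300,190:400],None,fx=1.9,fy=1.9,interpolation=cv2.INTER_CUBIC)
s=f(d);h=max(s.shape[0],t.shape[0]);P=lambda i:np.pad(i,((0,h-i.shape[0]),(0,0),(0,0)))
cv2.imwrite('pics/fin.png',np.hstack([P(s),P(t)])[...,::-1])
```

```text
10.7833 [440.86142157 -13.0169886  242.29456292] [-0.27504581 -0.02100215 -0.77983865]
```

View pics/fin.png

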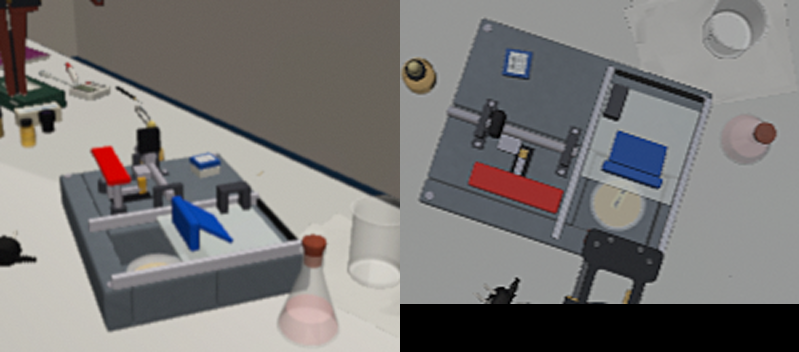

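The final view shows the cover fully open: the ledge has moved about 67-70 mm and was felt at the stop. The bolt is drawn with the knob at (495,123) in the top crop, the paddle is up, and the dish, box, dropper and flask look unmoved.

```bash
python3 -c "
from workcell import ctrl
print(ctrl.close_job())"
```

```text
the job is handed in; nothing more can be done
None
```

The case is open and the job is handed in, with no verdict returned: the bolt was drawn to its stop with the catch held down, the catch sprang back up, the cover was pushed to its stop, and the dish, box and bottles look unmoved in the last picture.

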